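Close the bonding clamp and set its thumbscrew

TASK

Close up the bonding clamp on the stack of boards that lies ready in its nest: swing the arm over the boards as far as it goes, against its stop, then turn the thumbscrew clockwise until it seats, and back it off a quarter turn, so that its wings stand square across the arm. Finish while still holding the thumbscrew between the fingers at that setting, with the arm left closed, and leave the boards in the nest and the other things on the bench undisturbed.

Things in the scene. Friction and masses are not known exactly. Their poses are not given: they have to be found in the camera images.
- clamp_base: the bonding clamp, bolted to the bench: aluminium base plate 210x110x12 mm, with a round nest and behind it a steel pillar (28 mm thick, axis 65 mm along +x from the origin) with a 10 mm stop pin for the arm beside it. Origin: centre of the plate's underside; z up; +x runs from the nest to the pillar. It stands at differing places and headings
- nest (a point): centre of the nest's floor, on top of the base plate (12 mm above the bench), 45 mm along -x from the plate's centre; a low black ring, 12 mm high, 73 mm inside and 85 mm outside, surrounds it
- pivot (a point): point on the pillar's axis, level with the arm's top face, 80 mm above the bench; the swing arm turns about the vertical through it; hub and nut reach 94 mm above the bench
- swing_arm (a joint): angle of the swing arm in rad: 0 = closed against its stop, arm over the boards pointing along the clamp base's -x, screw over the middle of the nest; grows as it swings open, anticlockwise seen from above (to the robot's right), up to 1.7. It starts open by 0.7 to 1.3. A stiff pivot (about 0.45 N m, so 3 to 4 N at the nose): it stays where it is left. The arm is a steel bar 24 mm wide and 14 mm thick, its underside 66 mm and top 80 mm above the bench
- nose (a point): middle of the free nose of the arm, 153 mm from the pivot axis and 73 mm above the bench; the nose is 18 mm wide, starts at the screw's boss (34 mm round) and ends 12 mm beyond this point; push its side to swing the arm. The point's +x points to the pivot
- clamp_screw: the vertical clamp screw in the arm, 110 mm from the pivot axis, carrying the thumbscrew head; it rises and sinks 6 mm a turn. Origin: on its axis, at the arm's top when seated
- thumbscrew (a joint): turn of the thumbscrew in rad: 0 = seated (hard stop, the foot then just bears on the boards), wings lying along the arm; grows as it is unscrewed, anticlockwise seen from above; a quarter turn back is 1.57, wings square across the arm. Turns stiffly (about 0.06 N m) and stays where it is left. It starts 1.2 to 2.7 short of seating, so it may take two grips to seat
- screw_grip (a point): middle of the thumbscrew's wing head, on its axis: 104 mm above the bench when seated, 1 mm higher per rad unscrewed. The head is a flat steel wing 56 mm long (point x axis), 12 mm thick (point y axis), rising from 12 mm below to 15 mm above this point (24 mm high flat flanks where it is gripped across its thickness, 19 mm round hub below). The arm's top lies 24 mm below this point when seated
- boards: stack of round green circuit boards, 67 mm across and 39 mm tall (with 41 mm to the tallest part), loose in the nest. Origin: centre of its underside, at the nest's floor
- loupe: black eye loupe, 38 mm round and 36 mm tall, standing; bystander, origin under its middle
- fuse_box: small brown carton, 41x60x22 mm; bystander, origin under its middle
- tweezers: steel tweezers lying flat, 122 mm long, 9 mm high; bystander, origin under its middle
- pliers: long-nose pliers lying flat, 157 mm long, 11 mm high; bystander, origin under its middle
- tape: roll of black tape lying flat, 62 mm across, 19 mm high; bystander, origin under its middle
- meter: hand multimeter lying flat, 150x78x45 mm; bystander, origin under its middle
Things that resemble listed ones, but are neither listed nor needed, are in the scene too. Leave any purple or red look-alike of the boards alone.

How it is judged:
By the outcome, as a careful person would: the job done as asked, in the order asked, and still so for the second after the job is handed in, while the arm keeps its last pose, push and grip.
It also fails if it takes over 58 s, if anything falls off the work surface, if the arm or the gripper's body presses on something with over 40 N, if the wrist force passes 120 N, or if a joint passes its speed limit or range.

ROBOT

A 7-joint arm with a two-finger parallel gripper is mounted at the origin on a cart in front of the work surface, level with it; the furniture and walls round the work are solid. World frame = base frame: x ahead of the robot, y to its left, z up, the work surface at z = 0. Lengths are in m, angles in rad, forces in N, time in s.
With the tool pointing down it reaches from about 0.425 to 0.925 m from the base axis. Payload 6.8 kg.
Tool frame: the origin (TCP) lies on the centre line of the jaws, within the pads' length; the fingertips stand 25 mm ahead of it and the grasp point (between the pads) lies 6 mm ahead of it; z points along the fingers, y is the line along which they close (so a half turn about z gives the same grasp; the last joint's range is limited). The gripper opens to 85 mm and grips with 20 to 120 N. Pads are 22 mm wide; open, the fingers measure 114 mm over their backs; the gripper's body (76 mm by 85 mm) begins 54 mm behind the grasp point. The pads swing forward as they close: fully open they stand 13 mm farther back than shut.
Start: joints at [1.236, 0.477, 0.022, 1.555, -0.011, 1.109, -0.083], TCP at [0.152, -0.658, 0.256] pointing down, gripper open.
Joint ranges: [-2.96, 2.96], [-0.34, 2.1], [-1.41, 1.46], [0.24, 2.44], [-1.37, 4.51], [0.17, 1.92], [-2.96, 2.96]. Speed limits (rad/s): [2.39, 2.39, 3.14, 3.14, 3.14, 3.14, 3.14].

INTERFACE

Orientations are given as a rotation vector (axis times angle).
In Python, from bench import telemetry, grab_frame, job gives the robot as it stands.
- The arm moves only by the tool apply_moves, never from a script. Its argument "rows" is a list of rows, each a list of 2 entries, a list of its own where there are three numbers: the shift along the tool's x, y, z each as a share of 250 mm, from -1 to 1, then the turn, a rotation vector about the tool's x, y, z each as a share of pi rad, from -1 to 1. A call has 1 to 10 rows; each row is the pose to reach, as a shift and turn from the pose commanded when the call began, along the tool's axes at that moment, turning the shorter way round; what a row does not reach only later rows make up. A row lasts 1/8 s, in which the tool goes at most 62.5 mm and 10.7 degrees, less where a joint would pass 70% of its speed; a pose out of reach is approached as far as the arm can. A call with a number of a shift or a turn outside -1 to 1 is refused whole. A call with a gripper value outside its range is refused whole. "jaw" is the gripper's target within -1 to 1 (fully open at 1, half-way at 0, shut at -1), set as the call begins (left out, the last holds). The fingers move at their own pace and stop on an object; "newtons" is the grip in N (left out, the last holds). Time passes only in rows, so rows that repeat a pose let the fingers close. It gives the time, the measured TCP pose, the force, the opening and the grip force at its end, in the units of the state.
- telemetry.get_obs(): the state, without advancing time (a new reading comes with each control period).
- grab_frame(name): name is "side" or "top" or "wrist"; returns a dict with "frame" (420x560x3 uint8, red, green, blue), "vertical_fov" (degrees; the focal length in pixels is half the picture's height over the tangent of half this angle, whatever the lens; pixels are square), "cx", "cy" (the principal point, pixels), "origin" and "attitude" of the camera in the world. Camera axes: x right, y up, looking along -z (the intrinsics and any distortion apply to the point x, -y, -z); pixel columns grow to the right and rows downward; lengths in m; the calibration is good to about 2 mm. A picture is of the moment at which its call begins. There is no depth.
- job.hand_in(): hands the job in; it is judged then, once.
The state is a dict: "clock": time; "joints": joint angles; "qvel": joint speeds; "tau": joint torques, N m; "tcp_pos": TCP position; "orientation": TCP orientation; "contact_force": force on the tool from outside, world axes, zero at the start; "moment": the same for the moment, N m; "grip_width": finger opening in m; "gripper_force": force on a finger pad.
Only numpy, scipy, OpenCV 4.12 (cv2) and the standard library are available. Lean on these libraries where they do the work, as an engineer would, in place of code of your own. Each camera call takes 0.05 s, during which the arm holds its last target. There are 200 camera calls.

## Working session

There is one attempt and no reset: what is moved stays moved. The work goes in short steps, Python scripts to look and compute and a tool call to move; the robot and the scene stay as the last step left them, time stands still between calls to the robot, and variables do not carry over. Pictures are saved under pics/ and viewed, at most 10 in all, crops included, and the job is handed in when it is done.

Besides the shell and the picture viewer there is one more tool, called after "Emit:" by a JSON object that holds its "fn" and its "kwargs", one argument or row to a line. apply_moves: Moves the arm, as the interface text tells. Its arguments: {"type":"object","properties":{"rows":{"type":"array"},"jaw":{"type":"number"},"newtons":{"type":"number"}},"required":["rows"]}

```bash
mkdir -p pics; ls; python3 - <<'E'
from bench import telemetry, grab_frame
import cv2
print(telemetry.get_obs())
for n in ("top","side"):
    f=grab_frame(n); cv2.imwrite(f"pics/{n}0.png",f["frame"][:,:,::-1])
    print(n,{k:v for k,v in f.items() if k!="frame"})
E
```

```text
pics
{'clock': 0.0, 'joints': array([ 1.23591483,  0.47780408,  0.02234141,  1.55643873, -0.01150955,
        1.10927616, -0.08310838]), 'qvel': array([-0.00039592, -0.00088611, -0.00029629,  0.00059734,  0.00015597,
       -0.00021047, -0.00136673]), 'tau': array([-5.88177736e-04, -5.96454656e+01,  1.60799492e+00, -2.81204689e+01,
        1.25565694e-02,  9.27569607e-03, -7.05232225e-06]), 'tcp_pos': array([ 0.15164009, -0.65719843,  0.2553284 ]), 'orientation': array([-3.11965976e+00, -3.55276475e-01,  5.14899969e-04]), 'contact_force': array([-0.25890018,  0.21950591,  0.08235317]), 'moment': array([ 0.04424903, -0.05636774, -0.01313372]), 'gripper_force': 0.0, 'grip_width': 0.08541534091624711}
top {'vertical_fov': 47.735929202319305, 'cx': 279.29656853352395, 'cy': 214.41545202513913, 'origin': array([0.38549168, 0.01213168, 1.65801997]), 'attitude': array([ 0.04680895, -0.06102949, -1.56164207])}
side {'vertical_fov': 56.48997854870145, 'cx': 279.21887161843864, 'cy': 202.10338591252452, 'origin': array([ 0.27190577, -0.85103284,  0.71475605]), 'attitude': array([ 0.95548805, -0.12489078, -0.2736392 ])}
```

View pics/top0.png

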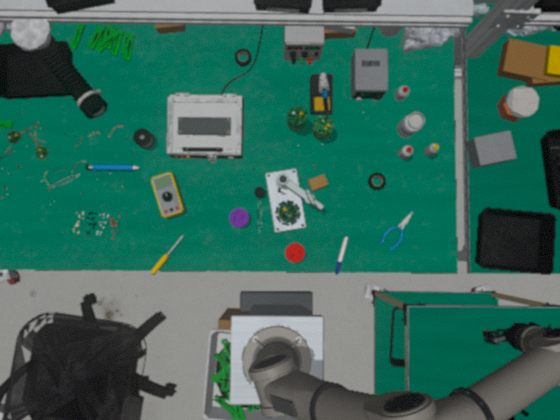

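View pics/side0.png

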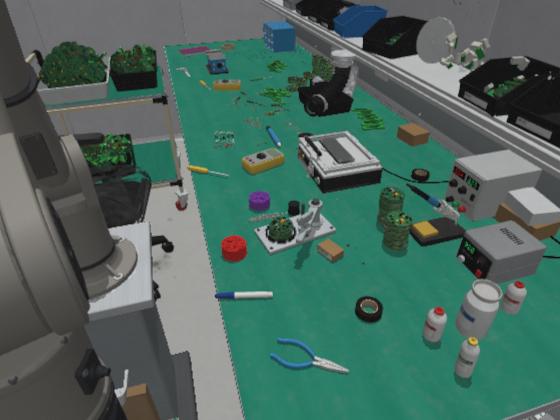

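The top view shows the clamp near (287,200), with the pillar at about (283,178), the boards at about (289,212), and the arm swung open to the right. The fuse box is at (318,182), the loupe at (259,191) and the tweezers at (260,213).

```bash
cat > h.py <<'E'
import numpy as np, cv2
from scipy.spatial.transform import Rotation as R
from bench import telemetry, grab_frame
def ray(f,u,v):
    F=210/np.tan(np.radians(f["vertical_fov"]/2))
    d=R.from_rotvec(f["attitude"]).apply([(u-f["cx"])/F,-(v-f["cy"])/F,-1]); return f["origin"],d
def at(f,u,v,z):
    o,d=ray(f,u,v); return o+d*(z-o[2])/d[2]
def px(f,p):
    F=210/np.tan(np.radians(f["vertical_fov"]/2))
    q=R.from_rotvec(f["attitude"]).inv().apply(np.array(p)-f["origin"])
    return np.stack([f["cx"]-F*q[...,0]/q[...,2], f["cy"]+F*q[...,1]/q[...,2]],-1)
def crop(f,x0,x1,y0,y1,s,name,pts=None):
    im=cv2.resize(np.ascontiguousarray(f["frame"][y0:y1,x0:x1,::-1]),None,fx=s,fy=s,interpolation=cv2.INTER_CUBIC)
    if pts is not None:
        for p in px(f,np.array(pts)): cv2.circle(im,tuple(int(round(a)) for a in (p+.5-[x0,y0])*s),2,(0,0,255),-1)
    return im
E
python3 - <<'E'
from h import *
t=grab_frame("top");s=grab_frame("side")
a=crop(t,240,340,160,240,6,"");b=crop(s,235,345,180,260,7,"")
cv2.imwrite("pics/t1.png",a);cv2.imwrite("pics/s1.png",b)
E
```

```text
(no output)
```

View pics/t1.png

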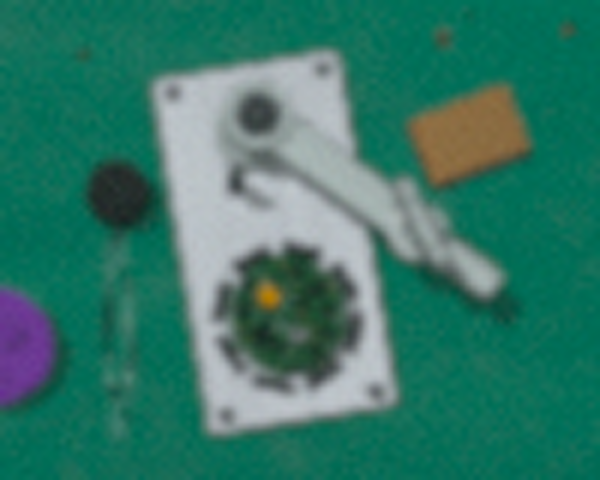

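View pics/s1.png

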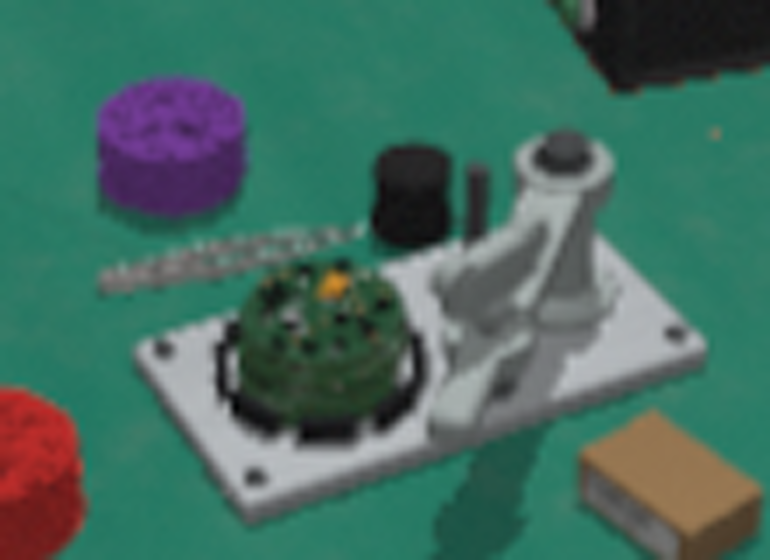

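The enlarged top view shows the plate corners at crop pixels (152,78), (341,52), (398,404) and (210,434), the hub at (258,113), and the nose end at about (495,290). The wing runs from about (403,182) to (460,265).

```bash
cat >> h.py <<'E'
def tp(f,u,v,z,s=6,x0=240,y0=160): return at(f,x0+(u+.5)/s-.5,y0+(v+.5)/s-.5,z)
E
python3 - <<'E'
from h import *
t=grab_frame("top")
c=np.array([tp(t,*p,.012) for p in [(152,78),(341,52),(398,404),(210,434)]])
print(c.round(4), [np.linalg.norm(c[i]-c[(i+1)%4]).round(4) for i in range(4)])
o=c.mean(0); ax=(c[0]+c[1]-c[2]-c[3]); yaw=np.arctan2(ax[1],ax[0]); print("o",o.round(4),"yaw",yaw)
ex=np.array([np.cos(yaw),np.sin(yaw),0])
piv=tp(t,258,113,.094); print("piv seen",piv.round(4),"from plate",(o+.065*ex).round(4))
P=(o+.065*ex)
n=tp(t,495,290,.08); d=n-P; print("tip r",np.linalg.norm(d[:2]))
psi=np.arctan2(d[1],d[0]); closed=yaw+np.pi
print("arm open",(psi-closed+np.pi)%(2*np.pi)-np.pi)
w1,w2=tp(t,403,182,.115),tp(t,460,265,.115); w=w1-w2
print("wing mid",(w1+w2)/2,"r",np.linalg.norm(((w1+w2)/2-P)[:2]),"len",np.linalg.norm(w), "wing ang rel arm",(np.arctan2(w[1],w[0])-psi)%np.pi)
ps=psi; print("nose",P+.153*np.array([np.cos(ps),np.sin(ps),0]),"psi",psi)
print("nest",o-.045*ex,"fuse",tp(t,470,135,.022),"loupe",tp(t,120,193,.036))
E
```

```text
[[ 0.645   0.0491  0.012 ]
 [ 0.6614 -0.061   0.012 ]
 [ 0.4562 -0.0951  0.012 ]
 [ 0.4379  0.0135  0.012 ]] [np.float64(0.1113), np.float64(0.2081), np.float64(0.1102), np.float64(0.2102)]
o [ 0.5501 -0.0234  0.012 ] yaw 0.1676594251039359
piv seen [ 0.6131 -0.0115  0.094 ] from plate [ 0.6142 -0.0125  0.012 ]
tip r 0.16375484899426734
arm open 0.7689466249146673
wing mid [ 0.55034126 -0.10622842  0.115     ] r 0.11342524643810756 len 0.05491560980120714 wing ang rel arm 2.8100710759535414
nose [ 0.52356692 -0.13575287  0.012     ] psi -2.2049866035711903
nest [ 0.50576573 -0.0308597   0.012     ] fuse [ 0.61195841 -0.13550537  0.022     ] loupe [0.57467899 0.06624649 0.036     ]
```

```bash
cat >> h.py <<'E'
import json,sys,os
PIV=np.array([.6140,-.0123,0]);YAW=.1677
def Rd(a):  # tool down, tool y at world angle a
    y=np.array([np.cos(a),np.sin(a),0]);z=np.array([0,0,-1.]);return R.from_matrix(np.stack([np.cross(y,z),y,z],1))
def cmd():
    d=json.load(open("cmd.json"));return np.array(d[0]),R.from_rotvec(d[1])
def save(p,r): json.dump([list(p),list(r.as_rotvec())],open("cmd.json","w"))
def row(p,a,base=None):
    p0,r0=base or cmd(); r=Rd(a)
    s=r0.inv().apply(np.array(p)-p0)/.25; w=(r0.inv()*r).as_rotvec()/np.pi
    return [[round(float(x),3) for x in s],[round(float(x),3) for x in w]]
def did(rw):
    p0,r0=cmd(); save(p0+r0.apply(np.array(rw[0])*.25), r0*R.from_rotvec(np.array(rw[1])*np.pi))
def armpt(th,r,side,z): # side>0: on the open (pushing) side
    ps=YAW+np.pi+th; return PIV+[r*np.cos(ps)-side*np.sin(ps), r*np.sin(ps)+side*np.cos(ps), z]
E
python3 - <<'E'
from h import *
o=telemetry.get_obs(); p=o["tcp_pos"];r=R.from_rotvec(o["orientation"]); save(p,r)
G=armpt(.77,.157,.040,.20); print(G)
for f in (1/3,2/3,1):
    q=p+(G-p)*f; a=-1.344+(.937+1.344)*f
    rw=row(q,a); print(json.dumps(rw)); did(rw)
E
```

```text
[ 0.55335989 -0.16253907  0.2       ]
[[0.67, -0.523, 0.075], [-0.0, -0.0, -0.242]]
[[0.846, 0.084, 0.075], [-0.0, -0.0, -0.242]]
[[0.556, 0.643, 0.075], [0.0, -0.0, -0.242]]
```

Emit:
{"fn": "apply_moves", "kwargs": {
  "rows": [
    [[0.67, -0.523, 0.075], [0, 0, -0.242]],
    [[0.67, -0.523, 0.075], [0, 0, -0.242]],
    [[0.67, -0.523, 0.075], [0, 0, -0.242]],
    [[0.67, -0.523, 0.075], [0, 0, -0.242]],
    [[0.67, -0.523, 0.075], [0, 0, -0.242]]
  ],
  "jaw": -1,
  "newtons": 30
}}

```text
clock: 0.88
tcp_pos: [0.2874, -0.4907, 0.2376]
orientation: [-2.763, -1.494, -0.001]
contact_force: [0.2, 0.0, 0.2]
grip_width: 0.0002
gripper_force: 0.0
```

Emit:
{"fn": "apply_moves", "kwargs": {
  "rows": [
    [[0.846, 0.084, 0.075], [0, 0, -0.242]],
    [[0.846, 0.084, 0.075], [0, 0, -0.242]],
    [[0.846, 0.084, 0.075], [0, 0, -0.242]],
    [[0.846, 0.084, 0.075], [0, 0, -0.242]],
    [[0.846, 0.084, 0.075], [0, 0, -0.242]]
  ]
}}

```text
clock: 1.5
tcp_pos: [0.4205, -0.3274, 0.2188]
orientation: [2.017, 2.408, 0.001]
contact_force: [-0.6, -0.9, -0.4]
grip_width: 0.0003
gripper_force: 0.0
```

Emit:
{"fn": "apply_moves", "kwargs": {
  "rows": [
    [[0.556, 0.643, 0.075], [0, 0, -0.242]],
    [[0.556, 0.643, 0.075], [0, 0, -0.242]],
    [[0.556, 0.643, 0.075], [0, 0, -0.242]],
    [[0.556, 0.643, 0.075], [0, 0, -0.242]],
    [[0.556, 0.643, 0.075], [0, 0, -0.242]],
    [[0.556, 0.643, 0.075], [0, 0, -0.242]]
  ]
}}

```text
clock: 2.25
tcp_pos: [0.5524, -0.166, 0.1997]
orientation: [-0.992, -2.98, 0.003]
contact_force: [0.5, -0.3, 0.2]
grip_width: -0.0
gripper_force: 0.0
```

```bash
python3 - <<'E'
from h import *
print(telemetry.get_obs()["joints"].round(3))
rw=row(armpt(.77,.157,.040,.087),.937); print(json.dumps(rw)); did(rw)
for a,b in ((.77,.40),(.40,.03)):
    out=[row(armpt(t,.157,.020,.087),t+YAW) for t in np.linspace(a,b,11)[1:]]
    print(json.dumps(out)); did(out[-1])
E
```

```text
[ 0.671  0.451 -0.63   1.817  0.317  0.977  0.836]
[[-0.0, -0.001, 0.452], [0.0, -0.0, -0.0]]
[[[0.103, -0.002, -0.0], [0.0, -0.0, 0.011]], [[0.126, -0.004, -0.0], [0.0, -0.0, 0.023]], [[0.15, -0.005, -0.0], [0.0, -0.0, 0.035]], [[0.173, -0.005, -0.0], [0.0, -0.0, 0.047]], [[0.197, -0.004, -0.0], [0.0, -0.0, 0.059]], [[0.22, -0.002, -0.0], [0.0, -0.0, 0.07]], [[0.243, 0.0, -0.0], [0.0, -0.0, 0.082]], [[0.266, 0.004, -0.0], [0.0, -0.0, 0.094]], [[0.289, 0.008, -0.0], [0.0, -0.0, 0.106]], [[0.312, 0.013, -0.0], [0.0, -0.0, 0.117]]]
[[[0.024, -0.002, -0.0], [0.0, -0.0, 0.012]], [[0.047, -0.004, -0.0], [0.0, -0.0, 0.024]], [[0.07, -0.004, -0.0], [0.0, -0.0, 0.036]], [[0.094, -0.004, -0.0], [0.0, -0.0, 0.048]], [[0.117, -0.003, -0.0], [0.0, -0.0, 0.059]], [[0.141, -0.002, -0.0], [0.0, -0.0, 0.071]], [[0.164, 0.001, -0.0], [0.0, -0.0, 0.083]], [[0.187, 0.005, -0.0], [0.0, -0.0, 0.095]], [[0.21, 0.009, -0.0], [0.0, -0.0, 0.106]], [[0.233, 0.014, -0.0], [0.0, -0.0, 0.118]]]
```

Emit:
{"fn": "apply_moves", "kwargs": {
  "rows": [
    [[0, -0.001, 0.15], [0, 0, 0]],
    [[0, -0.001, 0.3], [0, 0, 0]],
    [[0, -0.001, 0.4], [0, 0, 0]],
    [[0, -0.001, 0.452], [0, 0, 0]],
    [[0, -0.001, 0.452], [0, 0, 0]],
    [[0, -0.001, 0.452], [0, 0, 0]]
  ]
}}

```text
clock: 3.0
tcp_pos: [0.554, -0.1636, 0.0882]
orientation: [0.981, 2.983, -0.0]
contact_force: [-0.2, -0.1, -0.1]
grip_width: 0.0002
gripper_force: 0.0
```

Emit:
{"fn": "apply_moves", "kwargs": {
  "rows": [
    [[0.04, -0.002, 0], [0, 0, 0.005]],
    [[0.08, -0.003, 0], [0, 0, 0.015]],
    [[0.12, -0.004, 0], [0, 0, 0.03]],
    [[0.155, -0.005, 0], [0, 0, 0.045]],
    [[0.19, -0.004, 0], [0, 0, 0.058]],
    [[0.22, -0.002, 0], [0, 0, 0.07]],
    [[0.243, 0, 0], [0, 0, 0.082]],
    [[0.266, 0.004, 0], [0, 0, 0.094]],
    [[0.289, 0.008, 0], [0, 0, 0.106]],
    [[0.312, 0.013, 0], [0, 0, 0.117]]
  ]
}}

```text
clock: 4.25
tcp_pos: [0.493, -0.1142, 0.0878]
orientation: [1.511, 2.751, 0.001]
contact_force: [2.6, -2.1, -1.0]
grip_width: -0.0001
gripper_force: 1.6
```

Contact force is about 3.3 N, as the stiff pivot should give. The push continues.

Emit:
{"fn": "apply_moves", "kwargs": {
  "rows": [
    [[0.024, -0.002, 0], [0, 0, 0.012]],
    [[0.047, -0.004, 0], [0, 0, 0.024]],
    [[0.07, -0.004, 0], [0, 0, 0.036]],
    [[0.094, -0.004, 0], [0, 0, 0.048]],
    [[0.117, -0.003, 0], [0, 0, 0.059]],
    [[0.141, -0.002, 0], [0, 0, 0.071]],
    [[0.164, 0.001, 0], [0, 0, 0.083]],
    [[0.187, 0.005, 0], [0, 0, 0.095]],
    [[0.21, 0.009, 0], [0, 0, 0.106]],
    [[0.233, 0.014, 0], [0, 0, 0.118]]
  ]
}}

```text
clock: 5.5
tcp_pos: [0.4647, -0.0633, 0.0879]
orientation: [1.992, 2.426, 0.002]
contact_force: [2.4, -2.8, 0.3]
grip_width: -0.0002
gripper_force: 1.6
```

Emit:
{"fn": "apply_moves", "kwargs": {
  "rows": [
    [[0.01, 0, 0], [0, 0, 0]],
    [[0.02, 0, 0], [0, 0, 0]],
    [[0.02, 0, 0], [0, 0, 0]]
  ]
}}

```text
clock: 5.88
tcp_pos: [0.464, -0.0607, 0.0878]
orientation: [1.99, 2.426, -0.001]
contact_force: [4.4, -8.8, 1.7]
grip_width: -0.0
gripper_force: 4.8
```

Emit:
{"fn": "apply_moves", "kwargs": {
  "rows": [
    [[0.012, 0, 0], [0, 0, 0]],
    [[0.012, 0, 0], [0, 0, 0]],
    [[0.012, 0, 0], [0, 0, 0]]
  ]
}}

```text
clock: 6.25
tcp_pos: [0.464, -0.0605, 0.0879]
orientation: [1.992, 2.421, -0.003]
contact_force: [4.7, -16.4, 0.8]
grip_width: -0.0001
gripper_force: 9.0
```

```bash
python3 - <<'E'
from h import *
did([[.02,0,0],[0,0,0]]);did([[.012,0,0],[0,0,0]])
o=telemetry.get_obs();print(cmd()[0],o["tcp_pos"],o["contact_force"],o["joints"].round(3))
t=grab_frame("top"); cv2.imwrite("pics/t2.png",crop(t,240,340,160,240,7,""))
E
```

```text
[ 0.46232162 -0.05491314  0.08699036] [ 0.46395406 -0.06053918  0.0878605 ] [  4.74397626 -16.40485964   0.80738641] [ 0.341  0.423 -0.414  2.155  0.302  0.613 -0.095]
```

View pics/t2.png

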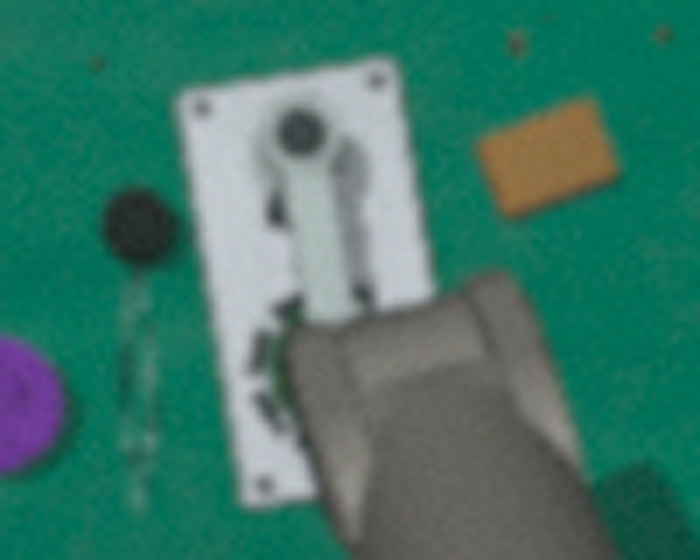

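The arm is against its stop: force rises 8 N with no further motion. Next is to retreat, rise and look at the thumbscrew with the wrist camera.

```bash
python3 - <<'E'
from h import *
rw=[[-.12,0,0],[0,0,0]];did(rw)
rw=[[0,0,-.53],[0,0,0]];did(rw)
rw=row(armpt(0,.110,0,.22),1.41);print(json.dumps(rw));did(rw)
E
```

```text
[[0.181, 0.189, -0.002], [0.0, -0.0, -0.386]]
```

Emit:
{"fn": "apply_moves", "kwargs": {
  "rows": [
    [[-0.06, 0, 0], [0, 0, 0]],
    [[-0.12, 0, 0], [0, 0, 0]],
    [[-0.12, 0, -0.2], [0, 0, 0]],
    [[-0.12, 0, -0.4], [0, 0, 0]],
    [[-0.12, 0, -0.53], [0, 0, 0]],
    [[-0.12, 0, -0.53], [0, 0, 0]]
  ],
  "jaw": 1
}}

```text
clock: 7.05
tcp_pos: [0.4697, -0.0848, 0.2218]
orientation: [1.988, 2.428, 0.004]
contact_force: [0.1, 0.1, -0.2]
grip_width: 0.0854
gripper_force: 0.0
```

Emit:
{"fn": "apply_moves", "kwargs": {
  "rows": [
    [[0.181, 0.189, -0.002], [0, 0, -0.386]],
    [[0.181, 0.189, -0.002], [0, 0, -0.386]],
    [[0.181, 0.189, -0.002], [0, 0, -0.386]],
    [[0.181, 0.189, -0.002], [0, 0, -0.386]],
    [[0.181, 0.189, -0.002], [0, 0, -0.386]],
    [[0.181, 0.189, -0.002], [0, 0, -0.386]],
    [[0.181, 0.189, -0.002], [0, 0, -0.386]],
    [[0.181, 0.189, -0.002], [0, 0, -0.386]],
    [[0.181, 0.189, -0.002], [0, 0, -0.386]],
    [[0.181, 0.189, -0.002], [0, 0, -0.386]]
  ]
}}

```text
clock: 8.3
tcp_pos: [0.5056, -0.031, 0.2198]
orientation: [-0.252, -3.131, -0.0]
contact_force: [0.9, -0.0, -0.1]
grip_width: 0.0855
gripper_force: 0.0
```

```bash
python3 - <<'E'
from h import *
o=telemetry.get_obs();print(cmd()[0],o["tcp_pos"],o["orientation"],o["joints"].round(3))
t=grab_frame("wrist")
g=armpt(0,.110,0,.107)
print(px(t,g),{k:v for k,v in t.items() if k!="frame"})
im=cv2.resize(np.ascontiguousarray(t["frame"][:,:,::-1]),None,fx=1.4,fy=1.4,interpolation=cv2.INTER_CUBIC)
cv2.imwrite("pics/w1.png",im)
E
```

```text
[ 0.50567421 -0.03075084  0.21999736] [ 0.50559824 -0.03095526  0.21977474] [-2.51647509e-01 -3.13103809e+00 -7.03273296e-05] [ 0.557  0.329 -0.737  1.952  0.268  0.96   1.101]
[283.3937475  213.68919029] {'vertical_fov': 66.40473776272312, 'cx': 282.42406964404813, 'cy': 209.30392401219498, 'origin': array([ 0.42477656, -0.0183825 ,  0.33792424]), 'attitude': array([-0.27009429, -0.23012275,  1.39703052])}
```

View pics/w1.png

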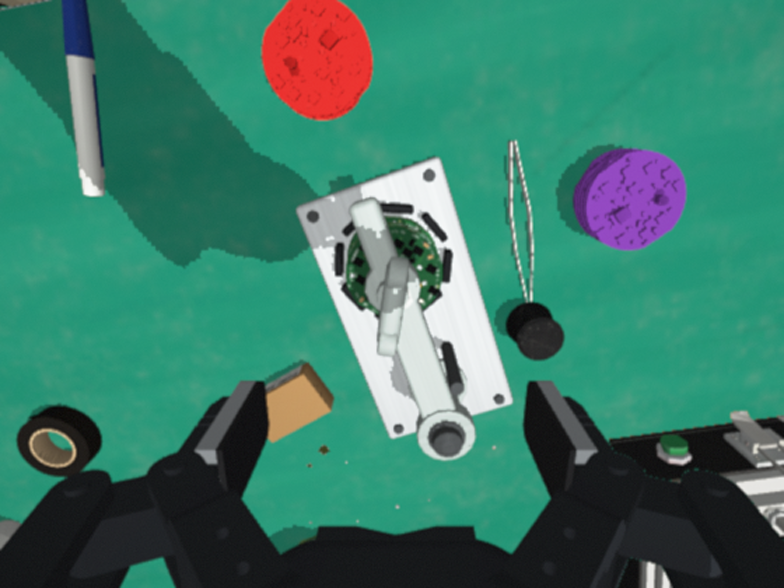

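The wing shows from about (399,260) to (387,350), with the arm closed beside the pin and the boards in the nest. The expected grip point is at (397,299) in this enlarged picture. I enlarge the wing.

```bash
python3 - <<'E'
from h import *
t=grab_frame("wrist")
w=lambda u,v,z: at(t,u/1.4-.15,v/1.4-.15,z)
a,b=w(399,260,.122),w(387,350,.122)
d=a-b;print("ang",np.arctan2(d[1],d[0]),np.linalg.norm(d),"mid",(a+b)/2, "exp",armpt(0,.11,0,.122))
h=w(446,437,.094);n=w(368,205,.08);e=h-n;print("hub",h,"nose end",n,np.linalg.norm(e[:2]),"arm ang",np.arctan2(e[1],e[0]))
im=crop(t,225,335,140,270,6,"")[:, :]
cv2.imwrite("pics/w2.png",cv2.resize(crop(t,235,335,165,265,6,""),(600,600)))
E
```

```text
ang 2.855162353489593 0.049562695327638254 mid [ 0.50393899 -0.03258984  0.122     ] exp [ 0.50554316 -0.03066066  0.122     ]
hub [ 0.60797482 -0.01508906  0.094     ] nose end [ 0.45630771 -0.03933373  0.08      ] 0.1535927003751864 arm ang 0.15851341101070757
```

View pics/w2.png

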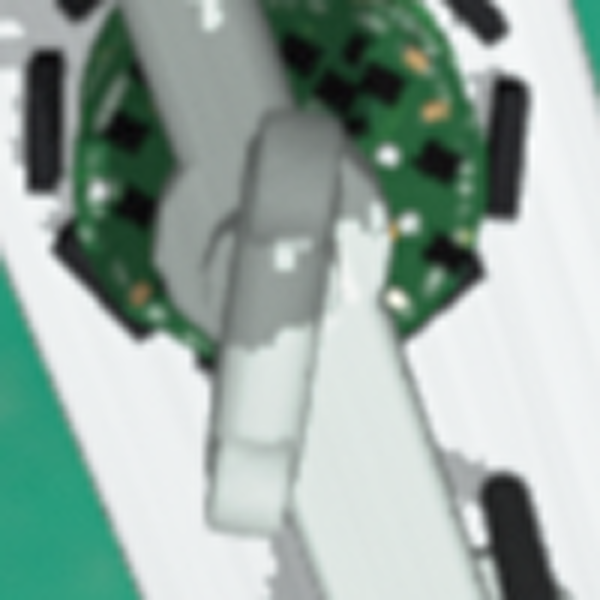

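```bash
python3 - <<'E'
from h import *
for z in (.160,.115):
    rw=row([.505,-.0297,z],1.284);print(json.dumps(rw))
did(rw)
E
```

```text
[[0.003, 0.004, 0.24], [0.0, -0.0, 0.04]]
[[0.003, 0.003, 0.42], [0.0, -0.0, 0.04]]
```

Emit:
{"fn": "apply_moves", "kwargs": {
  "rows": [
    [[0.003, 0.004, 0.12], [0, 0, 0.04]],
    [[0.003, 0.004, 0.24], [0, 0, 0.04]],
    [[0.003, 0.003, 0.32], [0, 0, 0.04]],
    [[0.003, 0.003, 0.38], [0, 0, 0.04]],
    [[0.003, 0.003, 0.42], [0, 0, 0.04]],
    [[0.003, 0.003, 0.42], [0, 0, 0.04]],
    [[0.003, 0.003, 0.42], [0, 0, 0.04]]
  ],
  "jaw": 0
}}

```text
clock: 9.28
tcp_pos: [0.5056, -0.0301, 0.1156]
orientation: [0.447, 3.109, 0.0]
contact_force: [0.6, 0.1, 0.0]
grip_width: 0.0428
gripper_force: 0.0
```

Emit:
{"fn": "apply_moves", "kwargs": {
  "rows": [
    [[0, 0, 0], [0, 0, 0]],
    [[0, 0, 0], [0, 0, 0]],
    [[0, 0, 0], [0, 0, 0]],
    [[0, 0, 0], [0, 0, 0]],
    [[0, 0, 0], [0, 0, 0]],
    [[0, 0, 0], [0, 0, 0]]
  ],
  "jaw": -1,
  "newtons": 40
}}

```text
clock: 10.02
tcp_pos: [0.505, -0.0323, 0.1158]
orientation: [0.449, 3.109, -0.005]
contact_force: [-2.1, -4.5, 7.2]
grip_width: 0.016
gripper_force: 38.9
```

```bash
python3 - <<'E'
from h import *
o=telemetry.get_obs()
for k in ("clock","tcp_pos","orientation","contact_force","moment","grip_width","gripper_force","joints"): print(k,np.round(o[k],4))
M=R.from_rotvec(o["orientation"]).as_matrix();print("a",np.arctan2(M[1,1],M[0,1]),cmd()[0])
E
```

```text
clock 10.025
tcp_pos [ 0.505  -0.0323  0.1158]
orientation [ 0.4493  3.1093 -0.0053]
contact_force [-2.1174 -4.5262  7.2082]
moment [-1.2883e+00  5.8270e-01 -9.0000e-04]
grip_width 0.016
gripper_force 38.8927
joints [ 0.4551  0.4687 -0.635   2.041   0.406   0.7565  0.8541]
a 1.283776688481058 [ 0.5050232  -0.02980754  0.11499825]
```

Opening 16 mm rather than 12 mm, with a 7 N upward force, suggests the tips are riding on the hub. I open, rise 7 mm and grip again.

Emit:
{"fn": "apply_moves", "kwargs": {
  "rows": [
    [[0, 0, 0], [0, 0, 0]],
    [[0, 0, 0], [0, 0, 0]],
    [[0, 0, -0.014], [0, 0, 0]],
    [[0, 0, -0.028], [0, 0, 0]],
    [[0, 0, -0.028], [0, 0, 0]]
  ],
  "jaw": -0.3
}}

```text
clock: 10.65
tcp_pos: [0.5054, -0.0301, 0.1224]
orientation: [0.447, 3.109, 0.0]
contact_force: [-0.2, 0.0, -0.2]
grip_width: 0.0298
gripper_force: 0.0
```

Emit:
{"fn": "apply_moves", "kwargs": {
  "rows": [
    [[0, 0, 0], [0, 0, 0]],
    [[0, 0, 0], [0, 0, 0]],
    [[0, 0, 0], [0, 0, 0]],
    [[0, 0, 0], [0, 0, 0]],
    [[0, 0, 0], [0, 0, 0]]
  ],
  "jaw": -1
}}

```text
clock: 11.28
tcp_pos: [0.5047, -0.0321, 0.1223]
orientation: [-0.449, -3.108, 0.005]
contact_force: [-3.1, -4.8, 6.4]
grip_width: 0.0114
gripper_force: 42.7
```

```bash
cat > st.py <<'E'
from h import *
o=telemetry.get_obs()
for k in ("clock","tcp_pos","contact_force","moment","grip_width","gripper_force","joints"): print(k,np.round(o[k],4))
M=R.from_rotvec(o["orientation"]).as_matrix();print("a",np.arctan2(M[1,1],M[0,1]).round(4),"cmd",cmd()[0])
E
python3 - <<'E'
from h import *
did([[0,0,-.028],[0,0,0]])
import st
w=grab_frame("wrist"); cv2.imwrite("pics/w3.png",crop(w,190,370,130,270,4,""))
E
```

```text
clock 11.275
tcp_pos [ 0.5047 -0.0321  0.1223]
contact_force [-3.115  -4.7611  6.3576]
moment [-1.0268  0.554  -0.0713]
grip_width 0.0114
gripper_force 42.6827
joints [ 0.4613  0.459  -0.6419  2.0369  0.395   0.7694  0.8633]
a 1.2838 cmd [ 0.50502518 -0.02981312  0.12199825]
```

View pics/w3.png

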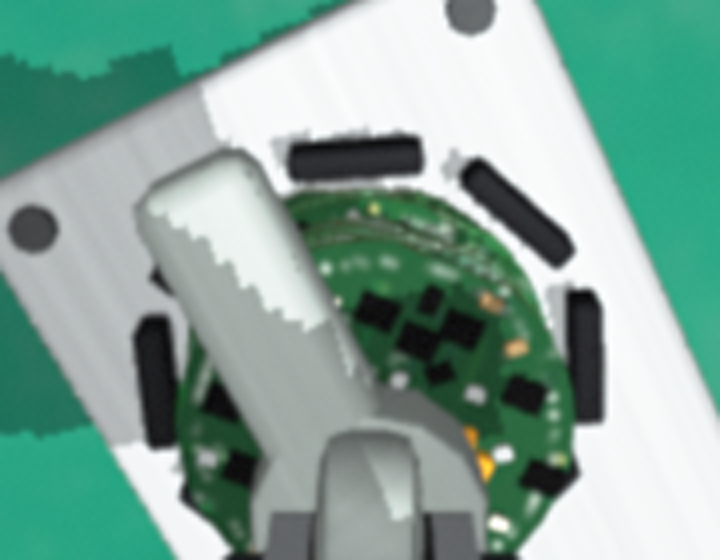

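Now gripped at 11.4 mm, across the flanks. I turn clockwise, sinking with the screw.

Emit:
{"fn": "apply_moves", "kwargs": {
  "rows": [
    [[0, 0, 0.0005], [0, 0, 0.04]],
    [[0, 0, 0.001], [0, 0, 0.08]],
    [[0, 0, 0.0015], [0, 0, 0.12]],
    [[0, 0, 0.002], [0, 0, 0.16]],
    [[0, 0, 0.0025], [0, 0, 0.2]],
    [[0, 0, 0.003], [0, 0, 0.24]],
    [[0, 0, 0.0035], [0, 0, 0.28]],
    [[0, 0, 0.004], [0, 0, 0.32]],
    [[0, 0, 0.0045], [0, 0, 0.36]],
    [[0, 0, 0.005], [0, 0, 0.4]]
  ]
}}

```text
clock: 12.58
tcp_pos: [0.5067, -0.0307, 0.1212]
orientation: [2.192, 2.247, 0.003]
contact_force: [3.6, -2.7, -1.0]
grip_width: 0.011
gripper_force: 41.6
```

```bash
python3 - <<'E'
from h import *
did([[0,0,.005],[0,0,.4]])
import st
E
```

```text
clock 12.575
tcp_pos [ 0.5067 -0.0307  0.1212]
contact_force [ 3.623  -2.6972 -0.9826]
moment [-0.4686 -0.8636  0.0891]
grip_width 0.011
gripper_force 41.5803
joints [ 0.2246  0.4082 -0.3486  2.0514  0.2103  0.7119 -0.2327]
a 0.0245 cmd [ 0.50502483 -0.02981212  0.12074825]
```

Emit:
{"fn": "apply_moves", "kwargs": {
  "rows": [
    [[0, 0, 0.0005], [0, 0, 0.04]],
    [[0, 0, 0.001], [0, 0, 0.08]],
    [[0, 0, 0.0015], [0, 0, 0.12]],
    [[0, 0, 0.002], [0, 0, 0.16]],
    [[0, 0, 0.0025], [0, 0, 0.2]],
    [[0, 0, 0.003], [0, 0, 0.24]],
    [[0, 0, 0.0035], [0, 0, 0.28]],
    [[0, 0, 0.004], [0, 0, 0.32]],
    [[0, 0, 0.0045], [0, 0, 0.36]],
    [[0, 0, 0.005], [0, 0, 0.4]]
  ]
}}

```text
clock: 13.82
tcp_pos: [0.5086, -0.0323, 0.1202]
orientation: [3.094, 0.528, 0.011]
contact_force: [9.5, -7.0, -6.5]
grip_width: 0.0113
gripper_force: 40.9
```

```bash
python3 - <<'E'
from h import *
did([[0,0,.005],[0,0,.4]])
import st
E
```

```text
clock 13.825
tcp_pos [ 0.5086 -0.0323  0.1202]
contact_force [ 9.5215 -6.9809 -6.5285]
moment [-1.7132 -1.9932  0.0961]
grip_width 0.0113
gripper_force 40.8884
joints [-0.0178  0.3891 -0.0519  2.0669  0.0355  0.6792 -1.3263]
a -1.233 cmd [ 0.50502447 -0.02981113  0.11949825]
```

Emit:
{"fn": "apply_moves", "kwargs": {
  "rows": [
    [[0.004, 0.001, 0.0002], [0, 0, 0.015]],
    [[0.009, 0.003, 0.0004], [0, 0, 0.03]],
    [[0.009, 0.003, 0.0006], [0, 0, 0.045]],
    [[0.009, 0.003, 0.0006], [0, 0, 0.045]]
  ]
}}

```text
clock: 14.32
tcp_pos: [0.5089, -0.0326, 0.1199]
orientation: [3.123, 0.312, 0.004]
contact_force: [3.2, -6.5, 1.2]
grip_width: 0.0108
gripper_force: 41.9
```

```bash
python3 - <<'E'
from h import *
did([[.009,.003,.0006],[0,0,.045]])
import st
E
```

```text
clock 14.325
tcp_pos [ 0.5089 -0.0326  0.1199]
contact_force [ 3.23   -6.4598  1.1651]
moment [-1.6916 -0.6381 -0.1063]
grip_width 0.0108
gripper_force 41.9395
joints [-0.0451  0.3911 -0.0183  2.0652  0.0155  0.6825 -1.4454]
a -1.3715 cmd [ 0.5073956  -0.02976058  0.11934762]
```

Emit:
{"fn": "apply_moves", "kwargs": {
  "rows": [
    [[0, 0, 0.0001], [0, 0, 0.01]],
    [[0, 0, 0.0002], [0, 0, 0.02]],
    [[0, 0, 0.0002], [0, 0, 0.02]]
  ]
}}

```text
clock: 14.7
tcp_pos: [0.509, -0.0326, 0.1199]
orientation: [3.131, 0.217, 0.005]
contact_force: [3.0, -7.4, -0.1]
grip_width: 0.0113
gripper_force: 42.5
```

```bash
python3 - <<'E'
from h import *
did([[0,0,.0002],[0,0,.02]])
import st
E
```

```text
clock 14.7
tcp_pos [ 0.509  -0.0326  0.1199]
contact_force [ 3.032  -7.3971 -0.0669]
moment [-1.7006 -0.6634  0.5696]
grip_width 0.0113
gripper_force 42.525
joints [-0.0574  0.3909 -0.0036  2.0661  0.0072  0.6816 -1.4986]
a -1.4323 cmd [ 0.50739559 -0.02976054  0.11929762]
```

Seated: the moment rises to 0.57 N m at tool angle -1.43, against -1.40 predicted from the clamp's heading. Now the quarter turn back.

Emit:
{"fn": "apply_moves", "kwargs": {
  "rows": [
    [[0, 0, -0.0002], [0, 0, -0.02]],
    [[0, 0, -0.0006], [0, 0, -0.06]],
    [[0, 0, -0.001], [0, 0, -0.1]],
    [[0, 0, -0.0015], [0, 0, -0.14]],
    [[0, 0, -0.002], [0, 0, -0.18]],
    [[0, 0, -0.0025], [0, 0, -0.22]],
    [[0, 0, -0.003], [0, 0, -0.26]],
    [[0, 0, -0.0035], [0, 0, -0.3]],
    [[0, 0, -0.004], [0, 0, -0.34]],
    [[0, 0, -0.0045], [0, 0, -0.38]]
  ]
}}

```text
clock: 15.95
tcp_pos: [0.5075, -0.0307, 0.1209]
orientation: [2.466, 1.946, -0.001]
contact_force: [-2.2, -2.6, 5.5]
grip_width: 0.0116
gripper_force: 42.7
```

Emit:
{"fn": "apply_moves", "kwargs": {
  "rows": [
    [[0, 0, -0.0005], [0, 0, -0.04]],
    [[0, 0, -0.001], [0, 0, -0.08]],
    [[0, 0, -0.0014], [0, 0, -0.11]],
    [[0, 0, -0.0018], [0, 0, -0.13]],
    [[0, 0, -0.0018], [0, 0, -0.13]],
    [[0, 0, -0.0018], [0, 0, -0.13]],
    [[0, 0, -0.0018], [0, 0, -0.13]]
  ]
}}

```text
clock: 16.82
tcp_pos: [0.5066, -0.0306, 0.1212]
orientation: [-2.024, -2.401, 0.003]
contact_force: [-4.2, -1.6, 7.5]
grip_width: 0.0114
gripper_force: 43.0
```

```bash
python3 - <<'E'
from h import *
did([[0,0,-.0045],[0,0,-.38]]);did([[0,0,-.0018],[0,0,-.13]])
import st
w=grab_frame("wrist"); cv2.imwrite("pics/w4.png",cv2.resize(np.ascontiguousarray(w["frame"][:,:,::-1]),None,fx=1.4,fy=1.4,interpolation=cv2.INTER_CUBIC))
t=grab_frame("top"); cv2.imwrite("pics/t4.png",crop(t,240,340,160,240,7,""))
E
```

```text
clock 16.825
tcp_pos [ 0.5066 -0.0306  0.1212]
contact_force [-4.2047 -1.5872  7.4761]
moment [-0.2558  0.9886  0.0587]
grip_width 0.0114
gripper_force 43.0175
joints [ 0.2528  0.415  -0.3841  2.0462  0.2317  0.7232 -0.1069]
a 0.1699 cmd [ 0.50739604 -0.02976179  0.12087262]
```

View pics/w4.png

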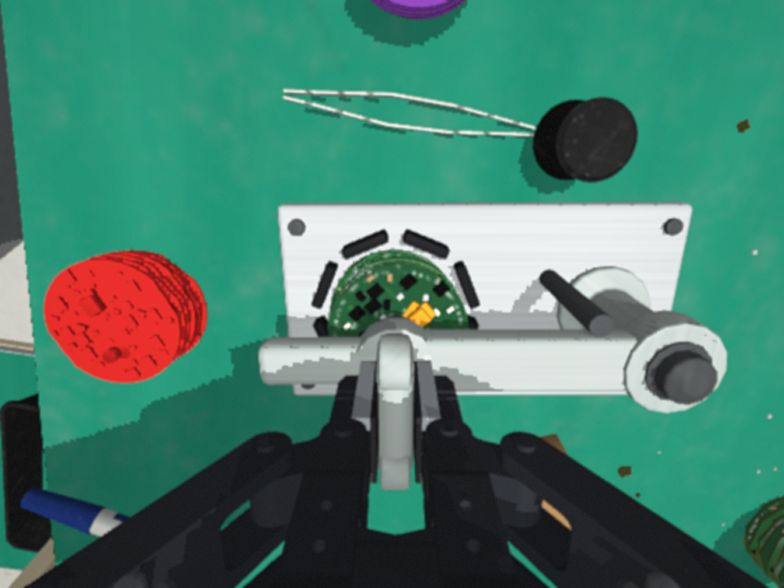

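The wing stands square across the arm, the arm lies beside its pin, and the boards are in the nest. I press lightly toward the stop to make sure the arm is fully closed.

Emit:
{"fn": "apply_moves", "kwargs": {
  "rows": [
    [[0.007, 0, 0.001], [0, 0, 0]],
    [[0.014, 0, 0.002], [0, 0, 0]],
    [[0.014, 0, 0.002], [0, 0, 0]],
    [[0.014, 0, 0.002], [0, 0, 0]]
  ]
}}

```text
clock: 17.42
tcp_pos: [0.5066, -0.0303, 0.1211]
orientation: [2.026, 2.398, -0.006]
contact_force: [-4.7, -10.2, 11.2]
grip_width: 0.0111
gripper_force: 43.4
```

```bash
python3 - <<'E'
from h import *
did([[.014,0,.002],[0,0,0]])
import st
E
```

```text
clock 17.425
tcp_pos [ 0.5066 -0.0303  0.1211]
contact_force [ -4.7089 -10.1843  11.191 ]
moment [-2.0672  0.7638  0.0209]
grip_width 0.0111
gripper_force 43.4131
joints [ 0.2478  0.4142 -0.3813  2.0473  0.2353  0.7223 -0.1146]
a 0.1675 cmd [ 0.50680298 -0.02631198  0.12037553]
```

```bash
python3 -c "
from bench import job
print(job.hand_in())"
```

```text
the job is handed in; nothing more can be done
None
```

I closed the clamp arm against its stop, seated the thumbscrew and backed it off a quarter turn so its wings stand square across the arm; I handed the job in at about 17.4 s with the thumbscrew still gripped and the boards in their nest.

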